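# Stack and square the idler end plates

## Task

Lay the loose end plate flat on top of the untidy two-plate pile, with its slot at the same end as theirs; set it down, do not drop it. Push the pile home into the corner of the squaring angle so that all three plates finish as one square stack against both walls, slots towards the short wall. Leave the other things on the bench where they are.

Things in the scene. Friction and masses are not known exactly. Their poses are not given: they have to be found in the camera images.
- angle: squaring angle: two dark steel walls, 40 mm high and 10 mm thick, fixed upright on the bench in an L. Origin on the bench in the middle of the 60 x 120 mm place where the finished stack belongs. The long wall (138 mm) runs along y, its inner face at x = +30 mm; the short wall (60 mm) runs along x, its inner face at y = -60 mm. The -x and +y sides are open.
- lower: a rusty pressed-steel idler end plate, flat above and below, lying flat, 60 mm (its x) by 120 mm (its y) by 10 mm thick, about 0.25 kg; an open shaft slot 20 mm wide and 34 mm deep is cut into the middle of its -y short end. Origin at the centre of its underside, z up. It is the bottom plate of the pile and lies on the bench, some centimetres out of the corner and turned a little.
- middle: a rusty pressed-steel idler end plate, flat above and below, lying flat, 60 mm (its x) by 120 mm (its y) by 10 mm thick, about 0.25 kg; an open shaft slot 20 mm wide and 34 mm deep is cut into the middle of its -y short end. Origin at the centre of its underside, z up. It lies askew on the lower plate.
- loose: a rusty pressed-steel idler end plate, flat above and below, lying flat, 60 mm (its x) by 120 mm (its y) by 10 mm thick, about 0.25 kg; an open shaft slot 20 mm wide and 34 mm deep is cut into the middle of its -y short end. Origin at the centre of its underside, z up. It lies alone on the bench, on the other side from the angle.
- lower_slot (a point): lower plate: middle of the mouth of its slot, on the top face at the edge of the slotted (-y) short end, 60 mm from the plate's centre
- middle_slot (a point): middle plate: middle of the mouth of its slot, on the top face at the edge of the slotted (-y) short end, 60 mm from the plate's centre
- loose_slot (a point): loose plate: middle of the mouth of its slot, on the top face at the edge of the slotted (-y) short end, 60 mm from the plate's centre
- race: bystander: chrome bearing race, a ring of 90 mm outer diameter and 22 mm high, loose; origin at the centre of its underside
- cup1: bystander: black polymer seal cup, 72 mm across and 30 mm high, loose, on the +y side; origin at the centre of its underside
- cup2: bystander: an identical black seal cup, on the -y side; origin at the centre of its underside
- gauge: bystander: bearing gauge fixed to the bench, a grey base 90 x 120 mm with a round dial and a brass knob, 52 mm high; origin at the centre of its underside
Things that resemble listed ones, but are neither listed nor needed, are in the scene too. What is shaped like the loose but orange is not meant. Leave any turquoise look-alike of the angle alone.

How it is judged:
At the end, for the whole second after the job is handed in: The lower, middle and loose plates lie flat on one another in that order from the bench up (heights within 3 mm), each centred within 4 mm of the place in the angle along both its axes and turned less than 0.04 rad from it, slots at the short wall, all at rest (x of lower in the frame of angle between -0.004 and 0.004 m and y of lower in the frame of angle between -0.004 and 0.004 m and height (world z) of lower between -0.003 and 0.003 m and angle between the y axis of each of lower, middle, loose and the y axis of angle, either way round below 0.04 rad and y of each of lower_slot, middle_slot, loose_slot in the frame of angle below -0.03 m and angle between each of lower, middle, loose's own z axis and vertical below 0.05 rad and linear speed of each of lower, middle, loose below 0.01 m/s and x of middle in the frame of angle between -0.004 and 0.004 m and y of middle in the frame of angle between -0.004 and 0.004 m and height (world z) of middle between 0.007 and 0.013 m and x of loose in the frame of angle between -0.004 and 0.004 m and y of loose in the frame of angle between -0.004 and 0.004 m and height (world z) of loose between 0.017 and 0.023 m); the robot touches nothing.
It fails at once if the loose plate was let go in the air, 30 mm or more above the top of the pile (height (world z) of loose above 0.05 m and contact force between loose and the fingers below 0.2 N).
It fails at once if race was shifted by more than 20 mm (distance of race from where it was at the start of the episode above 0.02 m).
It fails at once if cup1 was shifted by more than 20 mm (distance of cup1 from where it was at the start of the episode above 0.02 m).
It fails at once if cup2 was shifted by more than 20 mm (distance of cup2 from where it was at the start of the episode above 0.02 m).
It also fails if it takes over 72 s, if anything falls off the work surface, if the arm or the gripper's body presses on something with over 40 N, if the wrist force passes 120 N, or if a joint passes its speed limit or range.

## Robot

A 6-joint arm with a two-finger parallel gripper is mounted at the origin on the work surface. World frame = base frame: x ahead of the robot, y to its left, z up, the work surface at z = 0. Lengths are in m, angles in rad, forces in N, time in s.
With the tool pointing down it reaches from about 0.325 to 0.775 m from the base axis. Payload 5.5 kg.
Tool frame: the origin (TCP) lies midway between the tips of the shut fingers; the grasp point (between the pads) lies 19 mm behind it; z points along the fingers, y is the line along which they close (so a half turn about z gives the same grasp; the last joint's range is limited). The gripper opens to 85 mm and grips with 20 to 120 N. Pads are 22 mm wide; open, the fingers measure 114 mm over their backs; the gripper's body (76 mm by 85 mm) begins 54 mm behind the grasp point. The pads swing forward as they close: fully open they stand 13 mm farther back than shut.
Start: joints at [1.051, 0.091, 1.231, -0, 1.82, -0.057], TCP at [0.268, 0.537, 0.231] pointing down, gripper open.
Joint ranges: [-2.87, 2.87], [-0.86, 2.18], [0.17, 2.46], [-1.51, 4.65], [0.06, 2.69], [-2.65, 2.65]. Speed limits (rad/s): [2.57, 2.57, 3.01, 3.14, 3.14, 3.14].

## Interface

Orientations are given as a rotation vector (axis times angle).
In Python, from plant import status, get_image, camera_model, job_done gives the robot as it stands.
- The arm moves only by the shell command python3 -m crank 'ROWS' [FORCE]. ROWS is JSON, a list of rows, each a list of 3 entries, a list of its own where there are three numbers: the shift along the tool's x, y, z normalised to -1 to 1, where 1 is 25 cm, then the turn, a rotation vector about the tool's x, y, z normalised to -1 to 1, where 1 is 90 degrees, then the opening, from 0 (shut) to 1 (fully open). In form: [[[tx, ty, tz], [ax, ay, az], hand], ...]. A call has 1 to 12 rows; each row is the pose to reach, as a shift and turn from the pose commanded when the call began, along the tool's axes at that moment; what a row does not reach only later rows make up. A row lasts 1/10 s, in which the tool goes at most 50 mm and 8.59 degrees, less where a joint would pass 70% of its speed; a pose out of reach is approached as far as the arm can. A call with a number of a shift or a turn outside -1 to 1 is refused whole. A call with a gripper value outside its range is refused whole. The fingers move at their own pace and stop on an object; FORCE is the grip in N (left out, the last holds). Time passes only in rows, so rows that repeat a pose let the fingers close. It gives the time, the measured TCP pose, the force, the opening and the grip force at its end, in the units of the state.
- status.sense(): the state, without advancing time (a new reading comes with each control period).
- get_image(name): name is "scene" or "top" or "wrist"; returns the picture (420x560x3 uint8, red, green, blue); there is no depth.
- camera_model(name): a dict with "K" (3x3 intrinsics, pixels), "R" (3x3) and "t" (3): a world point X has camera coordinates R X + t. Camera axes: x right, y down, z forward; pixel columns grow to the right and rows downward; lengths in m; the calibration is good to about 2 mm. A picture is of the moment at which its call begins: read the wrist's pose just before it. camera_model takes no time and is no camera call; for the wrist camera it gives the pose at the moment of the call.
- job_done(): hands the job in; it is judged then, once.
The state is a dict: "time": time; "joint_pos": joint angles; "qd": joint speeds; "tau": joint torques, N m; "tcp_pos": TCP position; "tcp_rot": TCP orientation; "ft_force": force on the tool from outside, world axes, zero at the start; "moment": the same for the moment, N m; "width": finger opening in m; "grasp_force": force on a finger pad.
Only numpy, scipy, OpenCV 4.12 (cv2) and the standard library are available. Lean on these libraries where they do the work, as an engineer would, in place of code of your own. Each camera call takes 0.05 s, during which the arm holds its last target. There are 200 camera calls.

## Working session

There is one attempt and no reset: what is moved stays moved. The work goes in short steps, Python scripts to look and compute and a shell command to move; the robot and the scene stay as the last step left them, time stands still between calls to the robot, and variables do not carry over. Pictures are saved under pics/ and viewed, at most 10 in all, crops included, and the job is handed in when it is done.

```bash
ls; mkdir -p pics; python3 - <<'E'
from plant import status,get_image,camera_model
import cv2
s=status.sense();print(s)
for n in ["top","scene"]:
    cv2.imwrite(f"pics/{n}0.png",get_image(n)[:,:,::-1]);print(camera_model(n))
E
```

```text
pics
{'time': 0.0, 'joint_pos': array([ 1.05127909e+00,  9.18423823e-02,  1.23187153e+00, -1.78721401e-06,
        1.81979239e+00, -5.67025033e-02]), 'qd': array([ 5.99498711e-04,  3.63663429e-04, -7.68670526e-04, -9.68220358e-04,
        3.03588164e-05, -8.62389570e-04]), 'tau': array([-2.54144679e-04, -4.58721435e+01, -4.18036723e+01,  1.15108619e-04,
        1.13679955e-02,  1.21937873e-05]), 'tcp_pos': array([0.2677467 , 0.53663684, 0.23016884]), 'tcp_rot': array([-7.20392786e-01, -3.05732311e+00,  2.88232386e-03]), 'ft_force': array([-0.55984896,  0.21702668, -1.19736877]), 'moment': array([-0.01530624, -0.02163922,  0.00917077]), 'grasp_force': 0.0, 'width': 0.08541756137397337}
{'K': array([[416.84780781,   0.        , 283.26919419],
       [  0.        , 416.84780781, 207.32881979],
       [  0.        ,   0.        ,   1.        ]]), 'R': array([[ 0.03193367, -0.99947491, -0.00549016],
       [-0.97801005, -0.03011425, -0.20637217],
       [ 0.20609847,  0.01195965, -0.97845817]]), 't': array([0.00565113, 0.59484602, 1.03700306])}
{'K': array([[390.77007792,   0.        , 280.46131319],
       [  0.        , 390.77007792, 212.88415798],
       [  0.        ,   0.        ,   1.        ]]), 'R': array([[-0.62386226,  0.78144898,  0.01154921],
       [ 0.62759444,  0.50973113, -0.58847208],
       [-0.4657479 , -0.3598773 , -0.80843505]]), 't': array([ 0.35912749, -0.35297178,  1.48421403])}
```

View pics/top0.png

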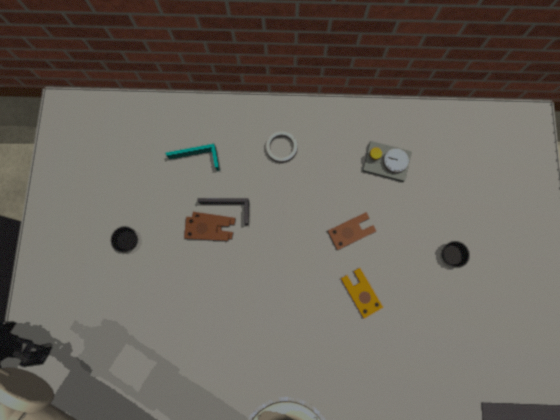

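View pics/scene0.png

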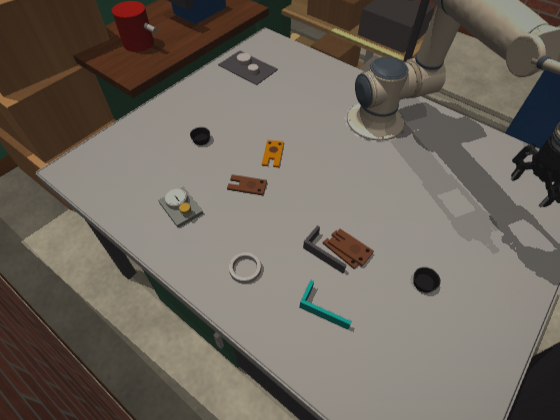

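The top view shows the pile at (210,227), the dark angle around (225,205), the loose plate at (352,231) with its slot to the right, and the orange decoy at (362,293). The scene view agrees. I'll get rough positions from colour masks next.

```bash
cat > h.py <<'E'
import numpy as np,cv2
from plant import status,get_image,camera_model
from scipy.spatial.transform import Rotation as Ro
def cast(px,z,m):
    px=np.atleast_2d(np.asarray(px,float)); d=np.c_[px,np.ones(len(px))]@np.linalg.inv(m["K"]).T@m["R"]
    c=-m["R"].T@m["t"]; return (c+d*((z-c[2])/d[:,2])[:,None])[:,:2]
def proj(X,m):
    p=m["K"]@(m["R"]@np.asarray(X,float)+m["t"]); return p[:2]/p[2]
def blobs(mask,amin=60):
    return [c for c in cv2.findContours(mask.astype(np.uint8),cv2.RETR_EXTERNAL,cv2.CHAIN_APPROX_NONE)[0] if cv2.contourArea(c)>amin]
def rust(im):
    h=cv2.cvtColor(im,cv2.COLOR_RGB2HSV).astype(int); return ((h[...,0]<13)|(h[...,0]>172))&(h[...,1]>90)&(h[...,2]>35)
def rect(c,z,m):
    w=cast(c[:,0],z,m)*1000; r=cv2.minAreaRect(w.astype(np.float32)); return r
E
python3 - <<'E'
from h import *
im=cv2.imread("pics/top0.png")[:,:,::-1].copy();m=camera_model("top")
k=rust(im);k[:180]=0
for c in blobs(k): print("rust",c.mean(0),rect(c,.01,m),len(c))
h=cv2.cvtColor(im,cv2.COLOR_RGB2HSV)
g=(h[...,2]<90);g[:180]=0;g[260:]=0
for c in blobs(g): print("dark",c.mean(0),rect(c,.04,m))
cv2.imwrite("pics/crop.png",cv2.resize(im[180:260,160:400,::-1],None,fx=3.3,fy=3.3,interpolation=cv2.INTER_CUBIC))
E
```

```text
rust [[352.64615385 230.01538462]] ((546.3092041015625, -162.68038940429688), (57.108211517333984, 118.75778198242188), 28.096593856811523) 130
rust [[210.13815789 226.75657895]] ((546.7740478515625, 225.7679901123047), (132.9551544189453, 73.43875122070312), 88.20384979248047) 152
dark [[452.67901235 252.11111111]] ((498.2414245605469, -422.7337646484375), (47.32411193847656, 86.36149597167969), 1.8033454418182373)
dark [[124.01315789 239.52631579]] ((499.0865173339844, 444.1916809082031), (72.60260009765625, 70.61328125), 49.154945373535156)
dark [[201.25       227.85714286]] ((536.6425170898438, 240.5012969970703), (26.918601989746094, 26.04936981201172), 65.51520538330078)
dark [[  8.38461538 237.4957265 ]] ((497.87445068359375, 747.4842529296875), (124.61555480957031, 55.941505432128906), 9.842018127441406)
dark [[228.46103896 205.86363636]] ((581.4475708007812, 187.79815673828125), (76.68071746826172, 143.63629150390625), 1.7562754154205322)
```

```bash
cat >> h.py <<'E'
def units(p,yaw=None,s=None):
    """units for tool pointing straight down at p, tool y axis along world angle yaw (mod pi, nearest)"""
    s=s or status.sense(); R=Ro.from_rotvec(s["tcp_rot"]).as_matrix(); t=R.T@(np.array(p)-s["tcp_pos"])/.25
    y0=np.arctan2(R[1,1],R[0,1])
    if yaw is None: yaw=y0
    yaw=y0+(yaw-y0+np.pi/2)%np.pi-np.pi/2
    T=np.c_[[np.sin(yaw),-np.cos(yaw),0],[np.cos(yaw),np.sin(yaw),0],[0,0,-1]]
    a=Ro.from_matrix(R.T@T).as_rotvec()/(np.pi/2)
    print("units",np.round(t,4),np.round(a,4),"yaw0",round(y0,4),"steps",np.linalg.norm(t)*5,abs(a).max()*90/8.59)
E
python3 - <<'E'
from h import *
s=status.sense();R=Ro.from_rotvec(s["tcp_rot"]).as_matrix();print(R.round(3))
m=camera_model("wrist");print("cam in tool",(R.T@(-m["R"].T@m["t"]-s["tcp_pos"])).round(4),(m["R"]@R).round(3),m["K"])
for yw in (np.pi/2,): units([.56,.2,.23],yw)
E
```

```text
[[-0.895  0.446 -0.001]
 [ 0.446  0.895 -0.002]
 [ 0.    -0.002 -1.   ]]
cam in tool [ 0.0673 -0.0007 -0.1414] [[-0.001  1.    -0.001]
 [-0.964 -0.001 -0.266]
 [-0.266  0.001  0.964]] [[339.16659137   0.         278.14033294]
 [  0.         339.16659137 212.87181488]
 [  0.           0.           1.        ]]Traceback (most recent call last):
  File "<stdin>", line 4, in <module>
  File "h.py", line 22, in units
    a=Ro.from_matrix(R.T@T).as_rotvec()/(np.pi/2)
      ~~~~~~~~~~~~~~^^^^^^^
  File "scipy/spatial/transform/_rotation.pyx", line 1143, in scipy.spatial.transform._rotation.Rotation.from_matrix
ValueError: Non-positive determinant (left-handed or null coordinate frame) in rotation matrix 0: [[-8.94800643e-01  4.46465902e-01 -8.46891150e-05]
 [ 4.46465031e-01  8.94799242e-01  1.81456889e-03]
 [-8.85922893e-04 -1.58586669e-03  9.99998350e-01]].
```

View pics/crop.png

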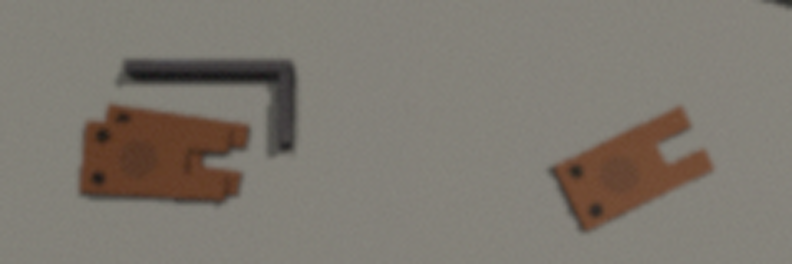

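The crop shows the pile slots facing the short wall, and the loose plate's slot at its right end (660–715, 105–170). I'll move the wrist camera over the pile.

```bash
sed -i 's/\[np.sin(yaw),-np.cos(yaw),0\]/[-np.sin(yaw),np.cos(yaw),0]/' h.py; python3 - <<'E'
from h import *
units([.56,.2,.23],np.pi/2)
E
```

```text
units [-1.6473 -0.6831  0.002 ] [-0.0011 -0.0003 -0.2946] yaw0 1.108 steps 8.916494916370105 3.086979428412028
```

```bash
python3 -m crank '[[[-0.2,-0.08,0],[0,0,0],1],[[-0.4,-0.16,0],[0,0,0],1],[[-0.6,-0.24,0],[0,0,0],1],[[-0.8,-0.33,0],[0,0,0],1]]'
python3 - <<'E'
from h import *
units([.54,.2,.23],np.pi/2)
E
```

```text
time: 0.5
tcp_pos: [0.4003, 0.3848, 0.2307]
tcp_rot: [-0.719, -3.058, 0.001]
ft_force: [0.5, 0.1, -0.1]
width: 0.0853
grasp_force: 0.0
units [-0.8297 -0.4127  0.0028] [-0.0005 -0.0003 -0.2942] yaw0 1.1087 steps 4.633471289559702 3.08235966598073
```

```bash
python3 -m crank '[[[-0.2,-0.1,0],[0,0,-0.09],1],[[-0.4,-0.2,0],[0,0,-0.18],1],[[-0.6,-0.3,0],[0,0,-0.27],1],[[-0.776,-0.389,0],[0,0,-0.294],1],[[-0.776,-0.389,0],[0,0,-0.294],1],[[-0.776,-0.389,0],[0,0,-0.294],1],[[-0.776,-0.389,0],[0,0,-0.294],1]]'
python3 - <<'E'
from h import *
m=camera_model("wrist");im=get_image("wrist");np.savez("w1.npz",im=im,**m)
cv2.imwrite("pics/w1.png",im[:,:,::-1]);print(status.sense()["tcp_pos"])
E
```

```text
time: 1.2
tcp_pos: [0.5297, 0.2124, 0.2306]
tcp_rot: [-0.004, -3.14, -0.0]
ft_force: [-0.1, 0.1, 0.3]
width: 0.0849
grasp_force: 0.0
[0.52935125 0.2131892  0.23085501]
```

View pics/w1.png

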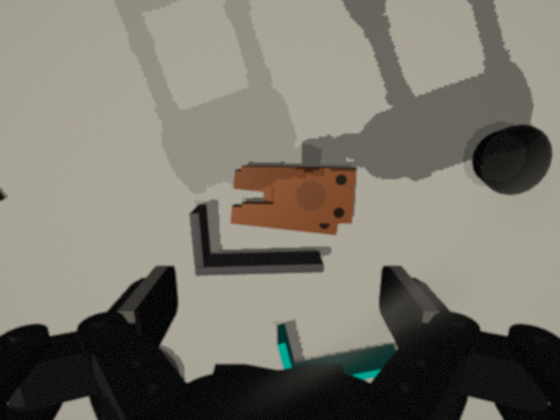

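The wrist view shows the pile at (232–356, 165–235), the short wall at column ~203, and the long wall's top face at rows 265–273. I'll zoom in for corners.

```bash
python3 - <<'E'
import numpy as np,cv2
im=np.load("w1.npz")["im"]
cv2.imwrite("pics/w1c.png",cv2.resize(im[150:290,180:370,::-1],None,fx=4,fy=4,interpolation=cv2.INTER_CUBIC).clip(0,127)*2)
E
```

```text
(no output)
```

View pics/w1c.png

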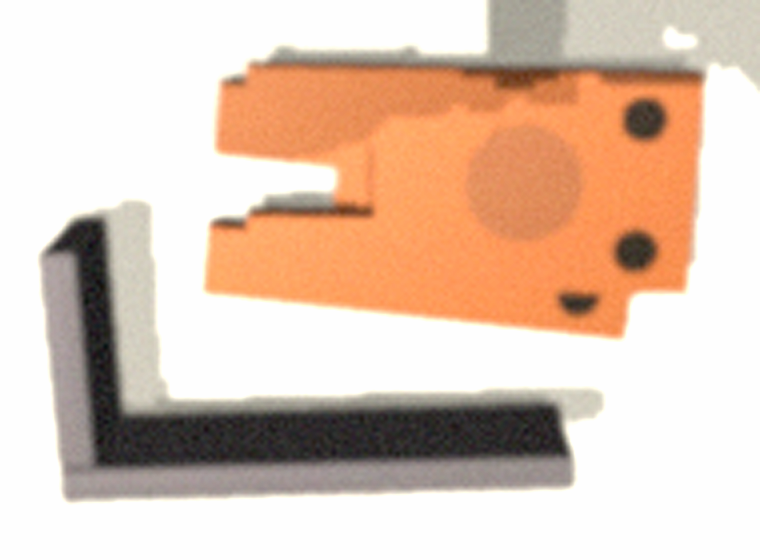

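```bash
cat > m1.py <<'E'
from h import *
d=np.load("w1.npz");m={k:d[k] for k in "KRt"}
f=lambda pts,z:cast(np.array(pts)/4+[180-.375,150-.375],z,m)*1000
A=f([(98,465),(572,457),(78,250),(66,498)],.04);print("angle innercorner,longend,shortend,outercorner",A.round(1).tolist())
print("floor inner",f([(122,414),(556,405)],0).round(1).tolist())
M=f([(248,65),(703,73),(688,291)],.02);print("middle",M.round(1).tolist(),np.linalg.norm(np.diff(M,axis=0),axis=1))
L=f([(222,82),(205,291),(622,337)],.01);print("lower",L.round(1).tolist(),np.linalg.norm(np.diff(L,axis=0),axis=1))
print("mid c",(M[0]+M[2])/2,"low c",(L[0]+L[2])/2)
y=A[1]-A[0];a=np.arctan2(y[1],y[0]);ey=np.array([np.cos(a),np.sin(a)]);ex=np.array([ey[1],-ey[0]])
O=A[0]-30*ex+60*ey;print("angle yaw(y axis)",a,"O",O,"short dir",A[0]-A[2])
for n,p in(("mid",M),("low",L)):
    c=(p[0]+p[2])/2-O;print(n,"in angle",c@ex,c@ey)
ym=M[1]-M[0];yl=L[2]-L[1];print("yaws",np.arctan2(ym[1],ym[0])-a,np.arctan2(yl[1],yl[0])-a)
E
python3 m1.py; python3 - <<'E'
from h import *
im=cv2.imread("pics/top0.png")[:,:,::-1].copy();m=camera_model("top")
k=rust(im);k[:180]=0
c=max(blobs(k),key=lambda c:c[:,0,0].mean()); w=cast(c[:,0],.01,m); r=cv2.minAreaRect((w*1000).astype(np.float32));print(cv2.boxPoints(r))
units([.5463-.03,-.1627,.23],np.deg2rad(28))
E
```

```text
angle innercorner,longend,shortend,outercorner [[611.7, 133.2], [609.9, 258.9], [552.6, 131.8], [621.2, 124.1]]
floor inner [[613.5, 131.8], [611.1, 259.3]]
middle [[508.5, 174.2], [510.9, 292.4], [570.1, 291.7]] [118.15130807  59.19606728]
lower [[514.3, 166.1], [572.7, 159.2], [586.7, 276.1]] [ 58.82196341 117.73588146]
mid c [539.30238735 232.95066514] low c [550.48895026 221.06942056]
angle yaw(y axis) 1.5853463601251743 O [580.8316     192.77774899] short dir [59.1143057   1.46363005]
mid in angle -40.94032014677369 40.77289396271944
low in angle -29.927807734369843 28.73014788566996
yaws -0.035478727315449765 -0.1333959208444211
[[ 493.15503 -123.74683]
 [ 549.0851  -228.5096 ]
 [ 599.4634  -201.61395]
 [ 543.5333   -96.85118]]
units [ 0.0508 -1.5036  0.0031] [-2.000e-04 -7.000e-04  6.883e-01] yaw0 1.5699 steps 7.52233360026358 7.211407159496112
```

```bash
python3 -m crank '[[[0.02,-0.15,0],[0,0,0.09],1],[[0.03,-0.35,0],[0,0,0.18],1],[[0.04,-0.55,0],[0,0,0.27],1],[[0.05,-0.75,0],[0,0,0.36],1],[[0.05,-0.95,0],[0,0,0.45],1],[[0.05,-1,0],[0,0,0.54],1],[[0.05,-1,0],[0,0,0.63],1],[[0.05,-1,0],[0,0,0.688],1],[[0.05,-1,0],[0,0,0.688],1],[[0.05,-1,0],[0,0,0.688],1]]'
python3 - <<'E'
from h import *
units([.51,-.14,.23],np.deg2rad(28))
E
```

```text
time: 2.25
tcp_pos: [0.5169, -0.0361, 0.2313]
tcp_rot: [1.612, 2.697, 0.0]
ft_force: [0.4, 0.4, 1.5]
width: 0.0851
grasp_force: 0.0
units [-0.353  -0.2212  0.0053] [ 0.0001 -0.0001  0.0031] yaw0 0.4935 steps 2.083127849578407 0.03201502219313192
```

```bash
python3 -m crank '[[[-0.2,-0.1,0.05],[0,0,0],1],[[-0.4,-0.15,0.1],[0,0,0],1],[[-0.57,-0.15,0.2],[0,0,0],1],[[-0.57,-0.15,0.2],[0,0,0],1],[[-0.57,-0.15,0.2],[0,0,0],1]]'
python3 - <<'E'
from h import *
m=camera_model("wrist");im=get_image("wrist");np.savez("w2.npz",im=im,**m);print(status.sense()["tcp_pos"])
cv2.imwrite("pics/w2.png",im[:,:,::-1])
for c in blobs(rust(im),2000):
    r=rect(c,.01,m);print(r,cv2.boxPoints(r).tolist())
units([.5463,-.1627,.1],np.deg2rad(28))
E
```

```text
time: 2.75
tcp_pos: [0.5505, -0.1809, 0.1792]
tcp_rot: [-1.615, -2.69, 0.001]
ft_force: [0.6, 0.1, -0.6]
width: 0.0858
grasp_force: 0.0
[ 0.55073633 -0.17992493  0.18084608]
((547.3734741210938, -162.9039306640625), (59.14263916015625, 118.70527648925781), 27.155771255493164) [[493.97259521484375, -123.5904769897461], [548.1510620117188, -229.21075439453125], [600.7743530273438, -202.21737670898438], [546.5958862304688, -96.59710693359375]]
units [0.0686 0.017  0.3235] [-0.0004 -0.001   0.0011] yaw0 0.4904 steps 1.6555926769442977 0.01160159447317011
```

View pics/w2.png

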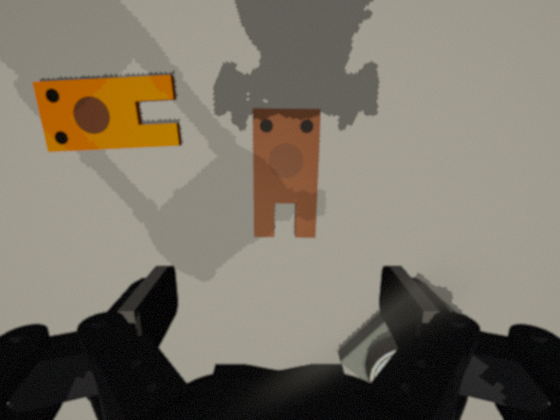

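The wrist view shows the loose plate at (253–320, 108–238) with its slot pointing down the image, clear of the orange decoy. I'll descend and grip it.

```bash
python3 - <<'E'
from h import *
units([.547,-.163,.0],np.deg2rad(27.4))
E
python3 -m crank '[[[0.07,0.02,0.15],[0,0,0.008],1],[[0.07,0.02,0.3],[0,0,0.008],1],[[0.07,0.02,0.45],[0,0,0.008],1],[[0.07,0.02,0.6],[0,0,0.008],1],[[0.07,0.02,0.65],[0,0,0.008],1],[[0.07,0.02,0.69],[0,0,0.008],1],[[0.07,0.02,0.69],[0,0,0.008],1],[[0.07,0.02,0.69],[0,0,0.008],1]]' 60
python3 - <<'E'
from h import *
units([.547,-.163,.0],np.deg2rad(27.4))
E
```

```text
units [0.0656 0.0192 0.7235] [-0.0004 -0.001   0.0078] yaw0 0.4904 steps 3.6334951753094775 0.08145023838709148
time: 3.6
tcp_pos: [0.5484, -0.163, 0.0112]
tcp_rot: [1.632, 2.681, 0.001]
ft_force: [0.3, 0.4, 1.0]
width: 0.0854
grasp_force: 0.0
units [ 0.0025 -0.005   0.0448] [ 0.0015  0.0016 -0.0007] yaw0 0.4771 steps 0.22563533368156138 0.016504327204434094
```

```bash
python3 -m crank '[[[0,0,0.03],[0,0,0],1],[[0,0,0.03],[0,0,0],0.8],[[0,0,0.03],[0,0,0],0.6],[[0,0,0.03],[0,0,0],0.6],[[0,0,0.03],[0,0,0],0.6],[[0,0,0.03],[0,0,0],0.6],[[0,0,0.03],[0,0,0],0.6]]' 60
```

```text
time: 4.3
tcp_pos: [0.5476, -0.1631, 0.0024]
tcp_rot: [1.634, 2.682, 0.0]
ft_force: [-0.8, 0.2, 6.1]
width: 0.057
grasp_force: 64.5
```

```bash
python3 -m crank '[[[0,0,-0.03],[0,0,0],0.5],[[0,0,-0.1],[0,0,0],0.5],[[0,0,-0.25],[0,0,0],0.5],[[0,0,-0.4],[0,0,0],0.5],[[0,0,-0.4],[0,0,0],0.5],[[0,0,-0.4],[0,0,0],0.5]]'
python3 - <<'E'
from h import *
units([.542,.229,.1],0.02)
cv2.imwrite("pics/w3.png",get_image("wrist")[:,:,::-1])
E
```

```text
time: 4.9
tcp_pos: [0.5472, -0.163, 0.1017]
tcp_rot: [1.634, 2.682, 0.0]
ft_force: [0.1, -0.1, -3.9]
width: 0.0568
grasp_force: 64.9
units [1.4027 0.7006 0.0062] [0.0006 0.0004 0.2906] yaw0 0.4765 steps 7.839849986299931 3.044895353828609
```

View pics/w3.png

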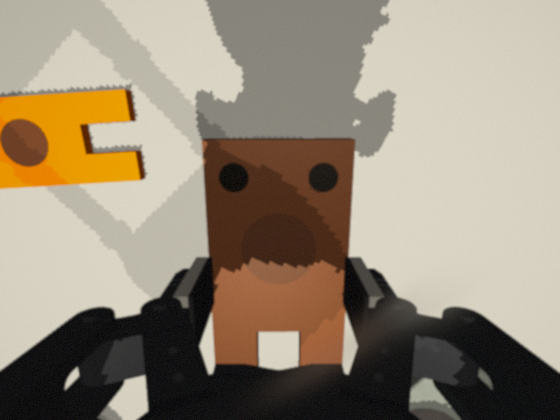

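The plate is held level and centred between the fingers. I'll carry it over the pile.

```bash
python3 -m crank '[[[0.1,0.05,0],[0,0,0.04],0.5],[[0.25,0.12,0],[0,0,0.1],0.5],[[0.4,0.2,0],[0,0,0.15],0.5],[[0.55,0.28,0],[0,0,0.2],0.5],[[0.7,0.35,0],[0,0,0.25],0.5],[[0.85,0.42,0],[0,0,0.29],0.5],[[0.95,0.47,0],[0,0,0.29],0.5],[[0.95,0.47,0],[0,0,0.29],0.5],[[0.95,0.47,0],[0,0,0.29],0.5]]'
python3 - <<'E'
from h import *
units([.542,.229,.1],0.02)
E
```

```text
time: 5.85
tcp_pos: [0.5412, 0.1023, 0.0987]
tcp_rot: [-2.194, -2.245, 0.006]
ft_force: [0.0, -0.1, -3.4]
width: 0.0573
grasp_force: 64.9
units [ 0.5066  0.0146 -0.0056] [-0.0027  0.0006  0.0017] yaw0 0.0227 steps 2.533968780637357 0.02842640663665966
```

```bash
python3 -m crank '[[[0.12,0,0],[0,0,0],0.5],[[0.25,0,0],[0,0,0],0.5],[[0.38,0,0],[0,0,0],0.5],[[0.47,0.01,0],[0,0,0],0.5],[[0.507,0.015,0.05],[-0.003,0,0],0.5],[[0.507,0.015,0.12],[-0.003,0,0],0.5],[[0.507,0.015,0.2],[-0.003,0,0],0.5],[[0.507,0.015,0.25],[-0.003,0,0],0.5],[[0.507,0.015,0.27],[-0.003,0,0],0.5],[[0.507,0.015,0.27],[-0.003,0,0],0.5]]'
python3 - <<'E'
from h import *
units([.542,.229,.0225],0.02)
E
```

```text
time: 6.85
tcp_pos: [0.5431, 0.2278, 0.0324]
tcp_rot: [2.197, 2.242, 0.002]
ft_force: [-0.8, 0.7, -3.1]
width: 0.0569
grasp_force: 64.9
units [ 0.0049 -0.0043  0.0394] [0.0016 0.0006 0.    ] yaw0 0.02 steps 0.19987355050603253 0.016699605481822172
```

```bash
python3 -m crank '[[[0,0,0.01],[0,0,0],0.5],[[0,0,0.02],[0,0,0],0.5],[[0,0,0.03],[0,0,0],0.5],[[0,0,0.036],[0,0,0],0.5],[[0,0,0.036],[0,0,0],0.5],[[0,0,0.036],[0,0,0],0.5]]'
```

```text
time: 7.45
tcp_pos: [0.5436, 0.2289, 0.0248]
tcp_rot: [2.195, 2.242, 0.005]
ft_force: [0.4, -0.8, -2.5]
width: 0.057
grasp_force: 64.9
```

```bash
python3 -m crank '[[[0,0,0.005],[0,0,0],0.5],[[0,0,0.01],[0,0,0],0.5],[[0,0,0.01],[0,0,0],0.5]]';python3 -m crank '[[[0,0,0.006],[0,0,0],0.5],[[0,0,0.006],[0,0,0],0.5],[[0,0,0.006],[0,0,0],0.5]]'
```

```text
time: 7.75
tcp_pos: [0.5437, 0.2289, 0.0226]
tcp_rot: [2.196, 2.242, 0.006]
ft_force: [-0.2, -0.2, -0.5]
width: 0.0572
grasp_force: 65.1
time: 8.05
tcp_pos: [0.5438, 0.229, 0.0224]
tcp_rot: [2.195, 2.242, 0.006]
ft_force: [-4.2, -1.4, 5.5]
width: 0.0568
grasp_force: 66.2
```

Resting on the pile. Release and rise.

```bash
python3 -m crank '[[[0,0,0],[0,0,0],0.75],[[0,0,0],[0,0,0],0.85],[[0,0,0],[0,0,0],0.88],[[0,0,0],[0,0,0],0.88],[[0,0,-0.05],[0,0,0],0.88],[[0,0,-0.15],[0,0,0],0.88],[[0,0,-0.35],[0,0,0],0.88],[[-0.2,0,-0.5],[0,0,0],0.88],[[-0.2,0,-0.6],[0,0,0],0.88],[[-0.2,0,-0.6],[0,0,0],0.88]]'
python3 - <<'E'
from h import *
m=camera_model("wrist");im=get_image("wrist");np.savez("w4.npz",im=im,**m);print(status.sense()["tcp_pos"],status.sense()["width"])
cv2.imwrite("pics/w4.png",im[:,:,::-1])
E
```

```text
time: 9.05
tcp_pos: [0.5464, 0.1779, 0.1786]
tcp_rot: [2.194, 2.236, 0.02]
ft_force: [-0.0, -0.0, 0.5]
width: 0.0747
grasp_force: 0.0
[0.54551529 0.178565   0.17544923] 0.07520278488749522
```

View pics/w4.png

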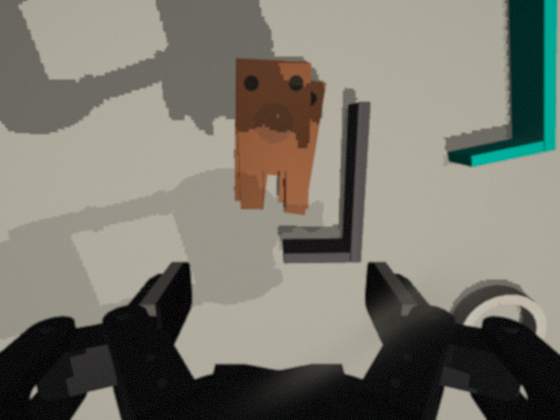

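The loose plate lies square on the pile with all slots towards the short wall. Next I'll turn the gripper for the +x push with two spread fingers.

```bash
python3 - <<'E'
from h import *
units([.465,.225,.12],1.59)
E
```

```text
units [ 0.1916 -0.321   0.2183] [ 0.0069  0.005  -0.9997] yaw0 0.0196 steps 2.1645819599868195 10.474266436745795
```

```bash
python3 -m crank '[[[0.1,-0.16,0],[0,0,-0.09],0.88],[[0.19,-0.32,0],[0,0,-0.18],0.88],[[0.19,-0.32,0.1],[0,0,-0.27],0.88],[[0.19,-0.32,0.2],[0,0,-0.36],0.88],[[0.19,-0.32,0.21],[0,0,-0.45],0.88],[[0.19,-0.32,0.21],[0,0,-0.54],0.88],[[0.19,-0.32,0.21],[0,0,-0.63],0.88],[[0.19,-0.32,0.21],[0,0,-0.72],0.88],[[0.19,-0.32,0.21],[0,0,-0.81],0.88],[[0.19,-0.32,0.21],[0,0,-0.9],0.88],[[0.19,-0.32,0.21],[0,0,-0.99],0.88],[[0.19,-0.32,0.21],[0.006,0.005,-1],0.88]]'
python3 - <<'E'
from h import *
units([.465,.225,.006],1.59)
E
```

```text
time: 10.3
tcp_pos: [0.4624, 0.225, 0.117]
tcp_rot: [0.037, -3.133, 0.002]
ft_force: [0.4, 0.1, -0.1]
width: 0.075
grasp_force: 0.0
units [-0.014   0.0005  0.4437] [-0.0009 -0.0053  0.0028] yaw0 1.5944 steps 2.219620273493581 0.055751642331515944
```

```bash
python3 -m crank '[[[-0.01,0,0.1],[0,-0.005,0],0.6],[[-0.01,0,0.2],[0,-0.005,0],0.6],[[-0.01,0,0.3],[0,-0.005,0],0.6],[[-0.01,0,0.4],[0,-0.005,0],0.6],[[-0.01,0,0.43],[0,-0.005,0],0.6],[[-0.01,0,0.44],[0,-0.005,0],0.6],[[-0.01,0,0.44],[0,-0.005,0],0.6],[[-0.01,0,0.44],[0,-0.005,0],0.6]]'
python3 - <<'E'
from h import *
units([.54,.225,.004],1.59)
cv2.imwrite("pics/s5.png",cv2.resize(get_image("scene")[210:290,290:400,::-1],None,fx=5,fy=5,interpolation=cv2.INTER_CUBIC))
E
```

```text
time: 11.1
tcp_pos: [0.4659, 0.225, 0.0094]
tcp_rot: [-0.032, 3.138, -0.0]
ft_force: [-0.2, -0.5, 0.3]
width: 0.0515
grasp_force: 0.0
units [-0.2961 -0.0062  0.0228] [-0.0001  0.0024  0.0008] yaw0 1.5913 steps 1.4852257818744685 0.024634460841461543
```

View pics/s5.png

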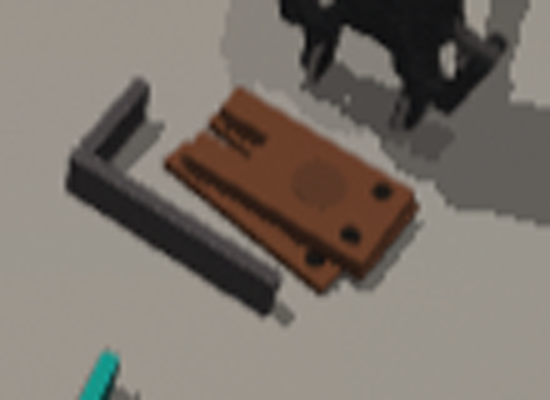

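The three plates are stacked with the fingers beside them on the open side. Push +x slowly.

```bash
python3 -m crank '[[[-0.03,-0.003,0.018],[0,0,0],0.6],[[-0.06,-0.003,0.018],[0,0,0],0.6],[[-0.09,-0.003,0.018],[0,0,0],0.6],[[-0.12,-0.003,0.018],[0,0,0],0.6],[[-0.14,-0.003,0.018],[0,0,0],0.6],[[-0.16,-0.003,0.018],[0,0,0],0.6],[[-0.18,-0.003,0.018],[0,0,0],0.6],[[-0.2,-0.003,0.018],[0,0,0],0.6],[[-0.22,-0.003,0.018],[0,0,0],0.6],[[-0.22,-0.003,0.018],[0,0,0],0.6]]'
```

```text
time: 12.15
tcp_pos: [0.5199, 0.2252, 0.0032]
tcp_rot: [-0.033, 3.141, -0.001]
ft_force: [-3.4, -0.3, 0.6]
width: 0.0514
grasp_force: 1.4
```

```bash
python3 -m crank '[[[-0.02,0,0],[0,0,0],0.6],[[-0.035,0,0],[0,0,0],0.6],[[-0.05,0,0],[0,0,0],0.6],[[-0.06,0,0],[0,0,0],0.6],[[-0.06,0,0],[0,0,0],0.6]]'
python3 -m crank '[[[-0.008,0,0],[0,0,0],0.6],[[-0.008,0,0],[0,0,0],0.6],[[-0.008,0,0],[0,0,0],0.6]]'
```

```text
time: 12.65
tcp_pos: [0.5327, 0.2251, 0.003]
tcp_rot: [0.033, -3.137, 0.003]
ft_force: [-11.6, -1.7, 5.8]
width: 0.0513
grasp_force: 5.7
time: 12.95
tcp_pos: [0.5337, 0.2247, 0.0028]
tcp_rot: [0.033, -3.135, 0.005]
ft_force: [-16.0, -3.2, 8.0]
width: 0.0511
grasp_force: 7.4
```

```bash
python3 -m crank '[[[-0.008,0,0],[0,0,0],0.6],[[-0.012,0,0],[0,0,0],0.6],[[-0.012,0,0],[0,0,0],0.6]]'
python3 - <<'E'
from h import *
m=camera_model("wrist");im=get_image("wrist");np.savez("w6.npz",im=im,**m)
a=im[180:400,120:440,::-1];cv2.imwrite("pics/w6.png",np.vstack([cv2.resize(a,None,fx=1.9,fy=1.9)]))
b=get_image("scene")[210:290,290:400,::-1];cv2.imwrite("pics/s6.png",np.hstack([cv2.resize(b,(440,320),interpolation=2),cv2.resize(a,(360,320))]).clip(0,170)*1.5)
E
```

```text
time: 13.25
tcp_pos: [0.5352, 0.2243, 0.0027]
tcp_rot: [0.033, -3.131, 0.007]
ft_force: [-21.7, -6.4, 12.1]
width: 0.0515
grasp_force: 10.5[ WARN:0@2.465] global loadsave.cpp:1063 imwrite_ Unsupported depth image for selected encoder is fallbacked to CV_8U.
```

View pics/s6.png

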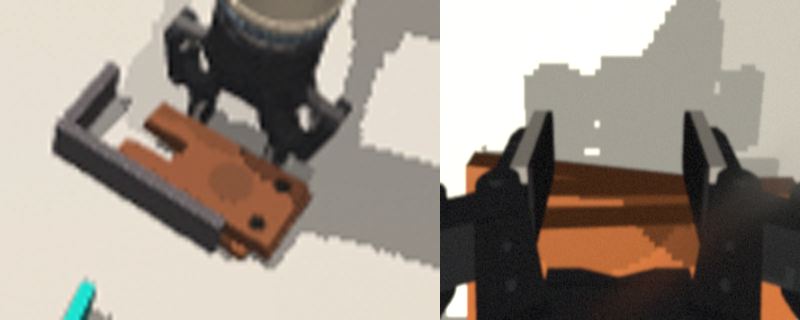

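The view shows the loose plate close to the long wall, with the lower plate still skewed and jutting out at its slot end, so the pile isn't square yet. I've used all my picture views, so I'll back off and measure numerically.

```bash
python3 -m crank '[[[0.03,0,0],[0,0,0],0.6],[[0.08,0,0],[0,0,0],0.6],[[0.08,0,-0.2],[0,0,0],0.6],[[0.08,0,-0.4],[0,0,0],0.6],[[0.08,0,-0.6],[0,0,0],0.6],[[0.08,0,-0.7],[0,0,0],0.6],[[0.08,0,-0.7],[0,0,0],0.6],[[0.08,0,-0.7],[0,0,0],0.6]]'
cat > look.py <<'E'
from h import *
import sys
d=np.load("w1.npz");m=camera_model("wrist");im=get_image("wrist");np.savez(sys.argv[1],im=im,**m)
O=np.array([581.,193.]);a=1.588;ey=np.array([np.cos(a),np.sin(a)]);ex=np.array([ey[1],-ey[0]])
loc=lambda p:np.c_[(p-O)@ex,(p-O)@ey]
k=cv2.morphologyEx(rust(im).astype(np.uint8),cv2.MORPH_OPEN,np.ones((3,3)))
c=max(blobs(k),key=cv2.contourArea);ap=cv2.approxPolyDP(c,2.0,True)[:,0]
for z in(.01,.03): print("z",z,np.c_[ap,loc(cast(ap,z,m)*1000).round(1)].tolist() if z==.01 else loc(cast(ap,z,m)*1000).round(1).tolist())
E
python3 look.py w7.npz
```

```text
time: 14.15
tcp_pos: [0.5204, 0.2253, 0.1789]
tcp_rot: [-0.033, 3.138, -0.001]
ft_force: [-0.1, 1.0, -0.1]
width: 0.0511
grasp_force: 0.0
z 0.01 [[214.0, 217.0, -37.0, -28.1], [214.0, 234.0, -19.9, -29.0], [218.0, 243.0, -10.6, -25.5], [216.0, 257.0, 4.1, -28.1], [219.0, 258.0, 5.1, -25.2], [222.0, 269.0, 16.9, -22.8], [231.0, 266.0, 13.7, -13.7], [245.0, 269.0, 16.9, 0.1], [221.0, 271.0, 19.1, -23.9], [222.0, 291.0, 41.3, -23.8], [270.0, 290.0, 40.0, 24.9], [271.0, 287.0, 36.6, 26.0], [272.0, 290.0, 40.0, 27.0], [299.0, 290.0, 39.9, 54.3], [335.0, 286.0, 35.3, 90.6], [336.0, 282.0, 30.9, 91.4], [326.0, 280.0, 28.7, 81.3], [324.0, 275.0, 23.2, 79.0], [336.0, 271.0, 18.8, 90.8], [338.0, 257.0, 3.7, 92.1], [348.0, 255.0, 1.6, 101.8], [349.0, 221.0, -33.4, 100.7], [329.0, 221.0, -33.3, 81.6], [329.0, 224.0, -30.3, 81.7], [335.0, 226.0, -28.3, 87.6], [324.0, 227.0, -27.3, 77.0], [327.0, 225.0, -29.3, 79.8], [326.0, 221.0, -33.3, 78.7], [322.0, 224.0, -30.3, 75.0], [321.0, 221.0, -33.3, 73.9], [293.0, 223.0, -31.2, 47.2], [284.0, 220.0, -34.2, 38.6], [283.0, 223.0, -31.2, 37.6], [280.0, 2
[... 352 characters left out ...]
.0, -38.0, -11.0]]
z 0.03 [[-42.9, -24.2], [-26.9, -25.0], [-18.2, -21.8], [-4.5, -24.2], [-3.5, -21.5], [7.6, -19.2], [4.5, -10.7], [7.5, 2.2], [9.6, -20.2], [30.3, -20.1], [29.1, 25.4], [26.0, 26.4], [29.1, 27.3], [29.1, 52.9], [24.8, 86.9], [20.6, 87.6], [18.6, 78.1], [13.4, 76.0], [9.3, 87.1], [-4.8, 88.2], [-6.8, 97.3], [-39.5, 96.3], [-39.4, 78.4], [-36.6, 78.5], [-34.8, 84.0], [-33.8, 74.2], [-35.7, 76.8], [-39.4, 75.7], [-36.6, 72.3], [-39.4, 71.3], [-37.5, 46.2], [-40.3, 38.2], [-37.5, 37.3], [-40.3, 34.6], [-40.2, 28.3], [-36.5, 19.4], [-39.3, 15.8], [-42.1, 17.6], [-38.3, 13.1], [-38.3, 3.3], [-42.9, 0.7], [-36.4, -0.3], [-36.4, -8.4], [-39.2, -14.6], [-40.1, -8.3], [-43.8, -8.2]]
```

```bash
python3 - <<'E'
import re
s=open('h.py').read();i=s.index("def rust");j=s.index("def rect")
s=s[:i]+'''def rust(im):
    f=cv2.GaussianBlur(im,(3,3),0).astype(float); return (f[...,0]-f[...,2]>.35*f[...,0])&(f[...,0]>14)&(f[...,0]>f[...,1]*1.3)
'''+s[j:]
open('h.py','w').write(s)
E
sed -i 's/^for z.*//' look.py
cat >> look.py <<'E'
L=loc(cast(ap,.03,m)*1000).round(1);print("px, local at z=.03"); print(np.c_[ap,L].tolist())
E
sed 's/m=camera_model("wrist");im=get_image("wrist");np.savez(sys.argv\[1\],im=im,\*\*m)/d=np.load(sys.argv[1]);im=d["im"];m={k:d[k] for k in "KRt"}/' look.py > relook.py
python3 relook.py w7.npz
python3 - <<'E'
import numpy as np,cv2
im=np.load("w7.npz")["im"]
g=im[205:300:2,205:360:2,0]
ch=" .:-=+*#%@"
for r,q in zip(range(205,300,2),im[205:300:2,205:360:2].astype(int)):
    print(r,"".join((("%d"%min(9,p[0]//16)) if p[0]>1.35*p[2] else ("." if p[0]>60 else " ")) for p in q))
E
```

```text
px, local at z=.03
[[215.0, 216.0, -43.8, -23.3], [214.0, 234.0, -26.9, -25.0], [217.0, 237.0, -24.0, -22.4], [218.0, 250.0, -11.4, -22.1], [214.0, 256.0, -5.4, -26.0], [219.0, 262.0, 0.5, -21.7], [221.0, 292.0, 31.4, -21.1], [306.0, 290.0, 29.1, 59.6], [313.0, 287.0, 25.9, 66.1], [337.0, 286.0, 24.8, 88.8], [337.0, 281.0, 19.6, 88.5], [328.0, 279.0, 17.5, 80.0], [327.0, 275.0, 13.4, 78.8], [336.0, 273.0, 11.4, 87.2], [338.0, 259.0, -2.8, 88.3], [348.0, 255.0, -6.8, 97.3], [349.0, 221.0, -39.5, 96.3], [286.0, 221.0, -39.3, 40.0]]
205 ..............................................................................
207 ..............................................................................
209 ..............................................................................
211 ..............................................................................
213 ..............................................................................
215 .....6444333.3................................................................
217 .....99887777554323222333333..................................
[... 2713 characters left out ...]
8888888888888888888888888877750   01    ..
285         4888888888888888888888888888888888888888888888888888888884    0      .
287  0  00  3788888888888888888888888888888888888787777777888889999995           .
289         3778877778777776666666666656665555554444444434............  0     00 .
291    00  013334444433433322  21 22 1121         1       ............ 00 0 00    
293                                                       ............            
295 0   0                                                 ............            
297 0 0  1   .........................................................     0      
299   00    ..........................................................    00
```

The numbers show the loose plate touching the wall but about 0.03 rad off, the middle about 5 mm short, and the lower still about 0.09 rad off. The tips were also scraping the bench. I'll push again, raised slightly and nearer the slot end.

```bash
python3 - <<'E'
from h import *
units([.518,.208,.007],1.59)
E
python3 -m crank '[[[0,-0.07,0.1],[0,0,0],0.6],[[0.01,-0.07,0.3],[0,0,0],0.6],[[0.01,-0.07,0.5],[0,0,0],0.6],[[0.01,-0.07,0.62],[0,0,0],0.6],[[0.01,-0.07,0.67],[0,0,0],0.6],[[0.01,-0.07,0.67],[0,0,0],0.6],[[0.01,-0.07,0.67],[0,0,0],0.6]]'
python3 - <<'E'
from h import *
units([.540,.208,.007],1.59)
E
```

```text
units [ 0.0087 -0.0673  0.6808] [-0.0009  0.0005  0.0011] yaw0 1.5918 steps 3.421087846830187 0.011700515784795643
time: 14.9
tcp_pos: [0.5186, 0.2077, 0.0121]
tcp_rot: [-0.033, 3.139, -0.001]
ft_force: [0.6, 0.2, 1.0]
width: 0.0513
grasp_force: 0.0
units [-0.0856 -0.0005  0.0205] [-0.0004  0.0018  0.0012] yaw0 1.5918 steps 0.43995940572892384 0.018959888893010996
```

```bash
python3 -m crank '[[[-0.02,0,0.016],[0,0,0],0.6],[[-0.04,0,0.016],[0,0,0],0.6],[[-0.055,0,0.016],[0,0,0],0.6],[[-0.065,0,0.016],[0,0,0],0.6],[[-0.075,0,0.016],[0,0,0],0.6],[[-0.082,0,0.016],[0,0,0],0.6],[[-0.082,0,0.016],[0,0,0],0.6]]';python3 -m crank '[[[-0.006,0,0],[0,0,0],0.6],[[-0.012,0,0],[0,0,0],0.6],[[-0.012,0,0],[0,0,0],0.6]]'
```

```text
time: 15.6
tcp_pos: [0.5375, 0.2083, 0.0074]
tcp_rot: [0.034, -3.14, 0.001]
ft_force: [-5.7, 0.6, 4.2]
width: 0.0516
grasp_force: 2.9
time: 15.9
tcp_pos: [0.54, 0.2084, 0.0074]
tcp_rot: [0.034, -3.139, 0.001]
ft_force: [-8.0, 0.3, 6.3]
width: 0.0515
grasp_force: 3.8
```

```bash
python3 -m crank '[[[-0.006,0,0],[0,0,0],0.6],[[-0.006,0,0],[0,0,0],0.6],[[-0.006,0,0],[0,0,0],0.6]]';python3 -m crank '[[[-0.006,0,0],[0,0,0],0.6],[[-0.006,0,0],[0,0,0],0.6],[[-0.006,0,0],[0,0,0],0.6]]';python3 -m crank '[[[-0.006,0,0],[0,0,0],0.6],[[-0.006,0,0],[0,0,0],0.6],[[-0.006,0,0],[0,0,0],0.6]]'
```

```text
time: 16.2
tcp_pos: [0.5406, 0.2084, 0.0073]
tcp_rot: [0.035, -3.137, 0.001]
ft_force: [-11.1, -0.5, 7.2]
width: 0.0511
grasp_force: 5.7
time: 16.5
tcp_pos: [0.5406, 0.2084, 0.0073]
tcp_rot: [0.035, -3.134, 0.002]
ft_force: [-17.7, -1.1, 12.2]
width: 0.0515
grasp_force: 8.9
time: 16.8
tcp_pos: [0.5406, 0.2085, 0.0073]
tcp_rot: [0.036, -3.13, 0.003]
ft_force: [-23.9, -2.3, 15.6]
width: 0.0511
grasp_force: 12.2
```

```bash
python3 -m crank '[[[0.03,0,0],[0,0,0],0.6],[[0.09,0,0],[0,0,0],0.6],[[0.09,0,-0.2],[0,0,0],0.6],[[0.09,0,-0.4],[0,0,0],0.6],[[0.09,0,-0.5],[0,0,0],0.6],[[0.09,0,-0.5],[0,0,0],0.6]]'
python3 - <<'E'
from h import *
units([.577,.33,.12],0.02)
E
```

```text
time: 17.4
tcp_pos: [0.5258, 0.2085, 0.1383]
tcp_rot: [-0.033, 3.13, 0.003]
ft_force: [1.0, 0.4, 0.1]
width: 0.0518
grasp_force: 0.0
units [-0.2141  0.4815  0.0768] [-0.0049  0.0068 -0.9994] yaw0 1.5917 steps 2.662460683990936 10.47100562606954
```

```bash
python3 -m crank '[[[-0.05,0.15,0],[0,0,0.09],0.2],[[-0.1,0.3,0],[0,0,0.18],0.2],[[-0.2,0.48,0],[0,0,0.27],0.2],[[-0.21,0.48,0],[0,0,0.36],0.2],[[-0.21,0.48,0],[0,0,0.45],0.2],[[-0.21,0.48,0],[0,0,0.54],0.2],[[-0.21,0.48,0],[0,0,0.63],0.2],[[-0.21,0.48,0],[0,0,0.72],0.2],[[-0.21,0.48,0],[0,0,0.81],0.2],[[-0.21,0.48,0],[0,0,0.9],0.2],[[-0.21,0.48,0],[-0.003,0.006,1],0.2],[[-0.21,0.48,0],[-0.003,0.006,1],0.2]]'
python3 - <<'E'
from h import *
units([.577,.33,.007],0.02)
E
```

```text
time: 18.6
tcp_pos: [0.5731, 0.3284, 0.1305]
tcp_rot: [-2.195, -2.237, -0.005]
ft_force: [0.0, -0.1, -0.7]
width: 0.0172
grasp_force: 0.0
units [0.0023 0.0173 0.4941] [-0.0018 -0.0046 -0.0006] yaw0 0.0191 steps 2.4721049252625646 0.048599108466861884
```

```bash
python3 -m crank '[[[0,0.015,0.15],[0,-0.004,0],0.2],[[0,0.015,0.3],[0,-0.004,0],0.2],[[0,0.015,0.42],[0,-0.004,0],0.2],[[0,0.015,0.48],[0,-0.004,0],0.2],[[0,0.015,0.48],[0,-0.004,0],0.2],[[0,0.015,0.48],[0,-0.004,0],0.2]]'
python3 - <<'E'
from h import *
units([.577,.264,.006],0.02)
E
```

```text
time: 19.2
tcp_pos: [0.5773, 0.3301, 0.0131]
tcp_rot: [-2.195, -2.245, -0.002]
ft_force: [-0.2, 0.3, 0.5]
width: 0.0171
grasp_force: 0.0
units [-0.2644 -0.0072  0.0278] [-0.0001 -0.0014  0.0014] yaw0 0.0222 steps 1.3295952752224907 0.014919808604363058
```

```bash
python3 -m crank '[[[-0.03,0,0.024],[0,0,0],0.2],[[-0.06,0,0.024],[0,0,0],0.2],[[-0.09,0,0.024],[0,0,0],0.2],[[-0.12,0,0.024],[0,0,0],0.2],[[-0.14,0,0.024],[0,0,0],0.2],[[-0.16,0,0.024],[0,0,0],0.2],[[-0.18,0,0.024],[0,0,0],0.2],[[-0.2,0,0.024],[0,0,0],0.2],[[-0.2,0,0.024],[0,0,0],0.2]]';python3 -m crank '[[[-0.015,0,0],[0,0,0],0.2],[[-0.03,0,0],[0,0,0],0.2],[[-0.04,0,0],[0,0,0],0.2],[[-0.04,0,0],[0,0,0],0.2]]'
```

```text
time: 20.1
tcp_pos: [0.5774, 0.2809, 0.0068]
tcp_rot: [-2.195, -2.242, -0.003]
ft_force: [-1.7, 5.7, 2.4]
width: 0.017
grasp_force: 2.6
time: 20.5
tcp_pos: [0.5773, 0.2715, 0.0067]
tcp_rot: [-2.193, -2.242, -0.003]
ft_force: [-3.1, 7.8, 3.2]
width: 0.0174
grasp_force: 3.5
```

```bash
python3 -m crank '[[[-0.008,0,0],[0,0,0],0.2],[[-0.016,0,0],[0,0,0],0.2],[[-0.02,0,0],[0,0,0],0.2],[[-0.02,0,0],[0,0,0],0.2]]';python3 -m crank '[[[-0.006,0,0],[0,0,0],0.2],[[-0.01,0,0],[0,0,0],0.2],[[-0.01,0,0],[0,0,0],0.2]]';python3 -m crank '[[[-0.006,0,0],[0,0,0],0.2],[[-0.006,0,0],[0,0,0],0.2],[[-0.006,0,0],[0,0,0],0.2]]'
```

```text
time: 20.9
tcp_pos: [0.5775, 0.2667, 0.0067]
tcp_rot: [-2.193, -2.242, -0.004]
ft_force: [-2.8, 7.6, 2.6]
width: 0.0169
grasp_force: 3.7
time: 21.2
tcp_pos: [0.5775, 0.2647, 0.0067]
tcp_rot: [-2.193, -2.242, -0.005]
ft_force: [-2.9, 8.7, 2.1]
width: 0.0172
grasp_force: 4.4
time: 21.5
tcp_pos: [0.5775, 0.2642, 0.0068]
tcp_rot: [-2.192, -2.242, -0.007]
ft_force: [-2.3, 12.6, 1.8]
width: 0.0171
grasp_force: 5.9
```

```bash
python3 -m crank '[[[-0.008,0,0],[0,0,0],0.2],[[-0.012,0,0],[0,0,0],0.2],[[-0.012,0,0],[0,0,0],0.2]]';python3 -m crank '[[[0.03,0,0],[0,0,0],0.2],[[0.1,0,0],[0,0,0],0.2],[[0.12,0,-0.2],[0,0,0],0.2],[[0.12,0,-0.4],[0,0,0],0.2],[[0.12,0,-0.5],[0,0,0],0.2],[[0.12,0,-0.5],[0,0,0],0.2]]'
python3 - <<'E'
from h import *
units([.525,.2,.12],1.59)
E
```

```text
time: 21.8
tcp_pos: [0.5773, 0.2635, 0.0069]
tcp_rot: [-2.189, -2.241, -0.012]
ft_force: [-2.6, 18.6, 1.0]
width: 0.0171
grasp_force: 9.6
time: 22.4
tcp_pos: [0.5801, 0.2888, 0.1376]
tcp_rot: [2.197, 2.243, 0.014]
ft_force: [0.7, 0.3, -0.4]
width: 0.0172
grasp_force: 0.0
units [-0.3507 -0.2284  0.0668] [ 0.0063  0.0016 -0.999 ] yaw0 0.0208 steps 2.119317015212498 10.466478274973086
```

```bash
python3 -m crank '[[[-0.1,-0.2,-0.15],[0,0,-0.09],0.6],[[-0.2,-0.23,-0.3],[0,0,-0.18],0.6],[[-0.35,-0.23,-0.3],[0,0,-0.27],0.6],[[-0.35,-0.23,-0.3],[0,0,-0.36],0.6],[[-0.35,-0.23,-0.3],[0,0,-0.45],0.6],[[-0.35,-0.23,-0.3],[0,0,-0.54],0.6],[[-0.35,-0.23,-0.3],[0,0,-0.63],0.6],[[-0.35,-0.23,-0.3],[0,0,-0.72],0.6],[[-0.35,-0.23,-0.3],[0,0,-0.81],0.6],[[-0.35,-0.23,-0.3],[0,0,-0.9],0.6],[[-0.35,-0.23,-0.3],[0.006,0.002,-1],0.6],[[-0.35,-0.23,-0.3],[0.006,0.002,-1],0.6]]'
cat > asc.py <<'E'
import numpy as np,sys
im=np.load(sys.argv[1])["im"];r0,r1,c0,c1=map(int,sys.argv[2:])
for r in range(r0,r1,2):print(r,"".join((("%d"%min(9,p[0]//16)) if p[0]>1.35*p[2] else ("." if p[0]>60 else " ")) for p in im[r,c0:c1:2].astype(int)))
E
python3 look.py w8.npz; python3 - <<'E'
from h import *
m=camera_model("wrist");print(status.sense()["tcp_pos"])
p=np.array([proj([x,y,.03],m) for x in(.55,.612) for y in(.13,.26)]);print(p)
lo=p.min(0).astype(int)-14;hi=p.max(0).astype(int)+8
import os;os.system(f"python3 asc.py w8.npz {lo[1]} {hi[1]} {lo[0]} {hi[0]}")
E
```

```text
time: 23.6
tcp_pos: [0.5221, 0.1987, 0.2043]
tcp_rot: [0.035, -3.13, 0.006]
ft_force: [-0.5, -0.3, -0.4]
width: 0.0513
grasp_force: 0.0
px, local at z=.03
[[208.0, 225.0, -28.6, -62.6], [211.0, 245.0, -8.0, -60.6], [245.0, 244.0, -9.2, -26.9], [243.0, 248.0, -5.0, -28.9], [215.0, 248.0, -4.8, -56.8], [214.0, 253.0, 0.5, -58.0], [220.0, 259.0, 6.9, -52.2], [221.0, 282.0, 32.0, -52.2], [331.0, 279.0, 28.1, 59.8], [329.0, 218.0, -36.3, 55.1], [219.0, 211.0, -42.8, -51.3], [217.0, 218.0, -35.8, -53.5]]
207 ..............................................................................
209 ..............................................................................
211 ............5433333...........................................................
213 ...........98888877776665554444434.4..........................................
215 ...........77899999999988888888877766665555444444333 .........................
217 ...........545767677676667777777666556556666655544333222222222222223..........
219 ......    23332333233222223333323222222222222222222222222222222222223.........
221 .....    22
[... 2341 characters left out ...]
88888888888888888888888888788888887887775         
279  . .      0  27777777777777777777776666666666666666666666666766666664     0 0 
281 . .        0 13333333333333333333332222332222222222222222222322222222    00   
283      00 0    0                                                1          0    
285      0      0                            .      .   .             .    00  00 
287           00  .........................................................    0  
289          0  1 .........................................................   0  0
[0.5221157  0.19874759 0.20451084]
[[208.00176722 221.70711609]
 [341.54083188 224.07068467]
 [210.13382206 280.07945559]
 [337.55759518 282.28228458]]
```

The upper two plates are square, but the lower's slot end still juts out about 6 mm (~0.05 rad). I'll push +x again nearer the slot end.

```bash
python3 - <<'E'
from h import *
units([.518,.184,.007],1.59)
E
python3 -m crank '[[[0.015,-0.055,0.15],[-0.001,-0.006,0],0.6],[[0.015,-0.055,0.3],[-0.001,-0.006,0],0.6],[[0.015,-0.055,0.5],[-0.001,-0.006,0],0.6],[[0.015,-0.055,0.7],[-0.001,-0.006,0],0.6],[[0.015,-0.055,0.77],[-0.001,-0.006,0],0.6],[[0.015,-0.055,0.77],[-0.001,-0.006,0],0.6],[[0.015,-0.055,0.77],[-0.001,-0.006,0],0.6]]'
python3 - <<'E'
from h import *
units([.540,.184,.006],1.59)
E
```

```text
units [ 0.0086 -0.0561  0.7904] [-0.0021 -0.0072 -0.0004] yaw0 1.5893 steps 3.962068342438707 0.07542931682647248
time: 24.35
tcp_pos: [0.5172, 0.1846, 0.0139]
tcp_rot: [-0.03, 3.141, -0.001]
ft_force: [-0.2, 0.5, 0.5]
width: 0.0515
grasp_force: 0.0
units [-0.091  -0.004   0.0315] [-0.0005  0.0001 -0.0002] yaw0 1.5897 steps 0.48195221289855117 0.005490546227708638
```

```bash
python3 -m crank '[[[-0.02,0,0.026],[0,0,0],0.6],[[-0.04,0,0.026],[0,0,0],0.6],[[-0.055,0,0.026],[0,0,0],0.6],[[-0.07,0,0.026],[0,0,0],0.6],[[-0.08,0,0.026],[0,0,0],0.6],[[-0.09,0,0.026],[0,0,0],0.6],[[-0.09,0,0.026],[0,0,0],0.6]]';python3 -m crank '[[[-0.006,0,0],[0,0,0],0.6],[[-0.01,0,0],[0,0,0],0.6],[[-0.01,0,0],[0,0,0],0.6]]';python3 -m crank '[[[-0.006,0,0],[0,0,0],0.6],[[-0.01,0,0],[0,0,0],0.6],[[-0.01,0,0],[0,0,0],0.6]]'
```

```text
time: 25.05
tcp_pos: [0.5397, 0.185, 0.0069]
tcp_rot: [0.033, -3.141, 0.001]
ft_force: [0.4, -0.5, -1.6]
width: 0.0513
grasp_force: 0.0
time: 25.35
tcp_pos: [0.5408, 0.1852, 0.0068]
tcp_rot: [0.034, -3.139, 0.001]
ft_force: [-5.7, -0.1, 3.1]
width: 0.0512
grasp_force: 3.1
time: 25.65
tcp_pos: [0.5412, 0.1853, 0.0068]
tcp_rot: [0.035, -3.134, 0.002]
ft_force: [-14.7, -1.0, 8.4]
width: 0.0512
grasp_force: 7.9
```

The fingertips sit back when open, so they passed over the lower plate. I'll repeat lower, with a narrower opening.

```bash
python3 -m crank '[[[0.03,0,0],[0,0,0],0.6],[[0.1,0,0],[0,0,0],0.4],[[0.1,-0.03,0],[0,0,0],0.4],[[0.1,-0.03,0.01],[0,0,0],0.4],[[0.1,-0.03,0.02],[0,0,0],0.4],[[0.1,-0.03,0.02],[0,0,0],0.4]]'
python3 - <<'E'
from h import *
print(status.sense()["tcp_pos"],status.sense()["ft_force"],status.sense()["width"]);units([.540,.178,.0015],1.59)
E
```

```text
time: 26.25
tcp_pos: [0.5199, 0.1768, 0.0013]
tcp_rot: [0.032, -3.141, 0.001]
ft_force: [-0.8, -1.1, -0.4]
width: 0.0344
grasp_force: 0.0
[0.51988923 0.17683838 0.00133567] [-0.80433263 -1.11436117 -0.36431573] 0.03444492921217356
units [-0.0805  0.003  -0.0007] [-0.0006 -0.0003  0.0009] yaw0 1.5914 steps 0.4028991158064861 0.009058158868506692
```

```bash
python3 -m crank '[[[-0.02,0,0],[0,0,0],0.4],[[-0.04,0,0],[0,0,0],0.4],[[-0.05,0,0],[0,0,0],0.4],[[-0.06,0,0],[0,0,0],0.4],[[-0.065,0,0],[0,0,0],0.4]]';python3 -m crank '[[[-0.008,0,0],[0,0,0],0.4],[[-0.015,0,0],[0,0,0],0.4],[[-0.015,0,0],[0,0,0],0.4]]';python3 -m crank '[[[-0.008,0,0],[0,0,0],0.4],[[-0.014,0,0],[0,0,0],0.4],[[-0.014,0,0],[0,0,0],0.4]]'
```

```text
time: 26.75
tcp_pos: [0.5355, 0.1774, 0.0018]
tcp_rot: [0.033, -3.14, 0.001]
ft_force: [-5.6, 0.5, 3.5]
width: 0.0343
grasp_force: 2.8
time: 27.05
tcp_pos: [0.5378, 0.177, 0.0017]
tcp_rot: [0.033, -3.136, 0.003]
ft_force: [-9.0, -2.6, 5.6]
width: 0.0341
grasp_force: 4.4
time: 27.35
tcp_pos: [0.5408, 0.1768, 0.0016]
tcp_rot: [0.033, -3.135, 0.004]
ft_force: [-11.6, -3.8, 6.0]
width: 0.0341
grasp_force: 5.3
```

Now it touches the lower plate. A bit more.

```bash
python3 -m crank '[[[-0.008,0,0],[0,0,0],0.4],[[-0.008,0,0],[0,0,0],0.4],[[-0.008,0,0],[0,0,0],0.4]]';python3 -m crank '[[[-0.006,0,0],[0,0,0],0.4],[[-0.006,0,0],[0,0,0],0.4],[[-0.006,0,0],[0,0,0],0.4]]'
python3 -m crank '[[[0.03,0,0],[0,0,0],0.4],[[0.1,0,0],[0,0,0],0.6],[[0.1,0.08,-0.2],[0,0,0],0.6],[[0.1,0.08,-0.4],[0,0,0],0.6],[[0.1,0.08,-0.6],[0,0,0],0.6],[[0.1,0.08,-0.8],[0,0,0],0.6],[[0.1,0.08,-0.8],[0,0,0],0.6],[[0.1,0.08,-0.8],[0,0,0],0.6]]'
python3 look.py w9.npz;python3 asc.py w9.npz 205 290 200 350
```

```text
time: 27.65
tcp_pos: [0.5413, 0.1768, 0.0015]
tcp_rot: [0.034, -3.132, 0.005]
ft_force: [-16.6, -5.4, 10.7]
width: 0.0339
grasp_force: 8.5
time: 27.95
tcp_pos: [0.5413, 0.1768, 0.0015]
tcp_rot: [0.034, -3.128, 0.005]
ft_force: [-22.7, -5.4, 13.8]
width: 0.034
grasp_force: 11.8
time: 28.75
tcp_pos: [0.5223, 0.1976, 0.2044]
tcp_rot: [-0.033, 3.136, 0.001]
ft_force: [-0.3, -0.3, -0.4]
width: 0.0513
grasp_force: 0.0
px, local at z=.03
[[209.0, 221.0, -29.6, -61.8], [212.0, 242.0, -7.8, -60.0], [235.0, 239.0, -11.0, -37.1], [246.0, 242.0, -7.9, -26.3], [242.0, 250.0, 0.6, -30.5], [220.0, 250.0, 0.7, -52.5], [215.0, 253.0, 3.9, -57.6], [219.0, 258.0, 9.3, -53.8], [220.0, 278.0, 31.3, -53.8], [331.0, 277.0, 30.0, 59.6], [331.0, 220.0, -30.9, 56.8], [328.0, 214.0, -36.9, 53.6], [217.0, 215.0, -35.7, -53.8]]
205 ...........................................................................
207 ...........................................................................
209 ...........................................................................
211 .............................................
[... 2443 characters left out ...]
  378888888888888888888888888888888888888887878877778887761    0   
275           27877777777777777777777877877777777777777777666666667775     0   
277 .         25444444444444444444444444444433343333434333333333444443   0   0 
279 .    0      1    1         1 1 1                    1                 00   
281 .  0 0  00                                                              0 0
283    0 0  0  .........................................................       
285      0     .........................................................       
287    0  00   .........................................................    000
289  0 0  0    .........................................................
```

All three now show one flush side band and the slot is clear through. One last gentle -y push will confirm the seating at the short wall.

```bash
python3 - <<'E'
from h import *
units([.579,.3,.12],1.59-np.pi/2+.001)
E
python3 -m crank '[[[-0.05,0.2,0],[0,0,0.09],0.2],[[-0.1,0.4,0],[0,0,0.18],0.2],[[-0.2,0.43,0.1],[0,0,0.27],0.2],[[-0.23,0.43,0.2],[0,0,0.36],0.2],[[-0.23,0.43,0.3],[0,0,0.45],0.2],[[-0.23,0.43,0.3],[0,0,0.54],0.2],[[-0.23,0.43,0.3],[0,0,0.63],0.2],[[-0.23,0.43,0.3],[0,0,0.72],0.2],[[-0.23,0.43,0.3],[0,0,0.81],0.2],[[-0.23,0.43,0.3],[0,0,0.9],0.2],[[-0.23,0.43,0.3],[0,0,1],0.2],[[-0.23,0.43,0.3],[0,0,1],0.2]]'
python3 - <<'E'
from h import *
units([.579,.29,.003],0.02)
E
```

```text
units [-0.2385  0.406   0.3272] [-7.000e-04  2.000e-04 -9.995e-01] yaw0 1.5919 steps 2.866693840409762 10.471571658565551
time: 30.0
tcp_pos: [0.5754, 0.3053, 0.1235]
tcp_rot: [-2.199, -2.242, 0.008]
ft_force: [0.2, -1.0, -0.7]
width: 0.0171
grasp_force: 0.0
units [-0.0603  0.0151  0.4823] [-0.0027  0.0016 -0.0004] yaw0 0.0193 steps 2.4314500841179028 0.028090248689653825
```

```bash
python3 -m crank '[[[0,0.01,0.15],[-0.002,0.001,0],0.2],[[0,0.01,0.3],[-0.002,0.001,0],0.2],[[0,0.01,0.43],[-0.002,0.001,0],0.2],[[-0.02,0.01,0.48],[-0.002,0.001,0],0.2],[[-0.07,0.01,0.48],[-0.002,0.001,0],0.2],[[-0.1,0.01,0.48],[-0.002,0.001,0],0.2],[[-0.13,0.01,0.48],[-0.002,0.001,0],0.2],[[-0.15,0.01,0.48],[-0.002,0.001,0],0.2],[[-0.15,0.01,0.48],[-0.002,0.001,0],0.2]]';python3 -m crank '[[[-0.008,0,0],[0,0,0],0.2],[[-0.012,0,0],[0,0,0],0.2],[[-0.012,0,0],[0,0,0],0.2]]'
```

```text
time: 30.9
tcp_pos: [0.5803, 0.2676, 0.0078]
tcp_rot: [2.197, 2.242, 0.006]
ft_force: [-1.2, -0.5, 0.7]
width: 0.0173
grasp_force: 0.0
time: 31.2
tcp_pos: [0.5798, 0.2655, 0.0069]
tcp_rot: [2.197, 2.244, 0.005]
ft_force: [-0.6, 0.3, -0.5]
width: 0.0167
grasp_force: 0.0
```

```bash
python3 -m crank '[[[0,0,0.015],[0,0,0],0.2],[[-0.004,0,0.015],[0,0,0],0.2],[[-0.008,0,0.015],[0,0,0],0.2],[[-0.008,0,0.015],[0,0,0],0.2]]';python3 -m crank '[[[-0.006,0,0],[0,0,0],0.2],[[-0.006,0,0],[0,0,0],0.2],[[-0.006,0,0],[0,0,0],0.2]]';python3 -m crank '[[[-0.006,0,0],[0,0,0],0.2],[[-0.006,0,0],[0,0,0],0.2],[[-0.006,0,0],[0,0,0],0.2]]'
```

```text
time: 31.6
tcp_pos: [0.5795, 0.2641, 0.0025]
tcp_rot: [2.197, 2.245, 0.005]
ft_force: [1.2, 5.3, -3.8]
width: 0.0171
grasp_force: 2.7
time: 31.9
tcp_pos: [0.5794, 0.2627, 0.0025]
tcp_rot: [2.197, 2.245, 0.005]
ft_force: [-0.6, 5.6, -3.5]
width: 0.0168
grasp_force: 2.8
time: 32.2
tcp_pos: [0.5794, 0.2626, 0.0027]
tcp_rot: [-2.195, -2.245, -0.008]
ft_force: [0.4, 10.6, -4.3]
width: 0.0171
grasp_force: 5.0
```

```bash
python3 -m crank '[[[-0.008,0,0],[0,0,0],0.2],[[-0.008,0,0],[0,0,0],0.2],[[-0.008,0,0],[0,0,0],0.2]]';python3 -m crank '[[[0.03,0,0],[0,0,0],0.2],[[0.1,0,0],[0,0,0],0.2],[[0.1,0,-0.2],[0,0,0],0.2],[[0.1,0,-0.4],[0,0,0],0.2],[[0,0,-0.6],[0,0,0],0.6],[[-0.1,0,-0.8],[0,0,0],0.6],[[-0.27,-0.1,-0.8],[0,0,0],0.6],[[-0.27,-0.1,-0.8],[0,0,0],0.6],[[-0.27,-0.1,-0.8],[0,0,0],0.6]]'
python3 look.py w10.npz
python3 - <<'E'
from h import *
m=camera_model("wrist")
p=np.array([proj([x,y,.03],m) for x in(.54,.622) for y in(.12,.26)])
lo=p.min(0).astype(int)-8;hi=p.max(0).astype(int)+8
import os;print(lo,hi);os.system(f"python3 asc.py w10.npz {lo[1]} {hi[1]} {lo[0]} {hi[0]}")
E
```

```text
time: 32.5
tcp_pos: [0.5795, 0.2626, 0.0033]
tcp_rot: [-2.193, -2.245, -0.013]
ft_force: [0.6, 17.0, -3.4]
width: 0.017
grasp_force: 7.9
time: 33.4
tcp_pos: [0.5559, 0.1895, 0.2041]
tcp_rot: [2.198, 2.24, 0.006]
ft_force: [0.1, 0.8, 0.5]
width: 0.0513
grasp_force: 0.0
px, local at z=.03
[[338.0, 124.0, 29.4, 59.8], [273.0, 127.0, -29.2, 57.2], [274.0, 242.0, -28.5, -53.0], [277.0, 251.0, -25.6, -62.5], [294.0, 250.0, -8.7, -61.5], [295.0, 216.0, -8.2, -26.3], [312.0, 218.0, 8.3, -28.3], [314.0, 250.0, 11.3, -61.5], [334.0, 249.0, 31.1, -60.5]]
107 .......................................................
109 .......................................................
111 .......................................................
113 .......................................................
115 .......................................................
117 ........................................... ...........
119 .......................................... 1 ..........
121 .........................................    ..........
123 .........................................    ..........
125 ......
[... 3689 characters left out ...]
8986553 ............
249 ............3444444443         35555454332 ............
251 ............ 22221212           111       .............
253 ............                              .............
255 .......................................................
257 ..........................................     ........
259 ..........................................         ....
261 ..........................................         ....
263 ...........................................         ...
265 ...........................................0  1      ..
267 ...........................................0 0       ..
269 ...........................................0 0         
[252 107] [361 270]
```

Top outline is now x −29…30, y −61…59 mm. As a last check on the lower plate, I'll do one more low +x press and look from the −x side.

```bash
python3 -m crank '[[[0,-0.1,0],[0,0,-0.09],0.4],[[0,-0.16,0],[0,0,-0.18],0.4],[[0,-0.16,0],[0,0,-0.27],0.4],[[0,-0.16,0],[0,0,-0.36],0.4],[[0,-0.16,0],[0,0,-0.45],0.4],[[0,-0.16,0],[0,0,-0.54],0.4],[[0,-0.16,0],[0,0,-0.63],0.4],[[0,-0.16,0],[0,0,-0.72],0.4],[[0,-0.16,0],[0,0,-0.81],0.4],[[0,-0.16,0],[0,0,-0.9],0.4],[[0,-0.16,0],[0,0,-1],0.4],[[0,-0.16,0],[0,0,-1],0.4]]'
python3 look.py w11.npz;python3 asc.py w11.npz 209 232 200 350
python3 - <<'E'
from h import *
units([.52,.185,.003],1.59)
E
```

```text
time: 34.65
tcp_pos: [0.5157, 0.1905, 0.2013]
tcp_rot: [-0.038, 3.141, 0.0]
ft_force: [0.1, -0.2, -0.5]
width: 0.0342
grasp_force: 0.0
px, local at z=.03
[[215.0, 230.0, -28.7, -62.8], [218.0, 250.0, -8.0, -60.8], [251.0, 248.0, -10.3, -28.2], [253.0, 251.0, -7.1, -26.3], [250.0, 257.0, -0.7, -29.3], [239.0, 257.0, -0.6, -40.3], [240.0, 286.0, 31.1, -40.0], [316.0, 286.0, 30.7, 37.3], [318.0, 257.0, -1.1, 38.2], [322.0, 254.0, -4.3, 42.0], [331.0, 254.0, -4.3, 50.9], [337.0, 261.0, 3.1, 57.3], [339.0, 231.0, -28.4, 57.6], [333.0, 222.0, -37.5, 51.3], [221.0, 222.0, -36.9, -56.7]]
209 ...........................................................................
211 ...........................................................................
213 ...........................................................................
215 ...........................................................................
217 ...........................................................................
219 ...........................................................................
221 ...........33333333333333332333333333333333233333333333332333333333........
223 ......    2222222222222222222222222222222222222222222222222322222223.......
225 ......   222222222222222222222222222222222222222222222222222222222223......
227 .....    122222222222222222222222222222222222222222222222222222222222......
229 .....   23455544445544444445454444444444444444444444444444445555555555.....
231 ....    35888888888888888888888888888888888888888888888888888888888888.....
units [-0.0158 -0.0219  0.7943] [0.0002 0.0007 0.0004] yaw0 1.5907 steps 3.973856786600654 0.007608412597194929
```

The side face is one straight, flush band and both wall contacts were felt, so I'm handing in.

```bash
python3 -c "
from plant import job_done;print(job_done())"
```

```text
the job is handed in; nothing more can be done
None
```

I laid the loose plate on the pile, pushed all three plates flush into the corner with slots at the short wall, and handed the job in at about 35 s; no verdict came back, but my last wrist-camera measurement put the stack's edges within about 2 mm of the walls.

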